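# Load the breaker test cradles

### The arm

A 7-joint arm with a two-finger parallel gripper is mounted at the origin on the work surface. World frame = base frame: x ahead of the robot, y to its left, z up, the work surface at z = 0. Lengths are in mm, angles in rad, forces in N, time in s.
With the tool pointing down it reaches from about 425 to 875 mm from the base axis. Payload 8.4 kg.
Tool frame: the origin (TCP) lies on the centre line of the jaws, within the pads' length; the fingertips stand 19 mm ahead of it and the grasp point (between the pads) is the TCP (tips_ahead is the z of the fingertips in the tool frame, in mm); z points along the fingers, y is the direction in which the jaws open and shut (so a half turn about z gives the same grasp; the last joint's range is limited). The gripper opens to 87 mm and grips with 3 to 60 N. Pads are 19 mm wide; open, the fingers measure 117 mm over their backs; the gripper's body (75 mm by 190 mm) begins 51 mm behind the grasp point.
Start: joints at [-1.282, 0.333, 0.04, 1.465, -0.013, 1.343, -0.059], TCP at [245.798, 601.704, 241.546] pointing down, gripper open.
Joint ranges: [-2.58, 2.58], [-0.38, 2.09], [-1.3, 1.39], [0.25, 2.4], [-1.5, 4.64], [0.08, 2.09], [-2.65, 2.65]. Speed limits (rad/s): [2.22, 2.22, 2.79, 2.79, 3.14, 3.14, 3.14].

### API

Orientations are given as a unit quaternion [x, y, z, w].
In Python, from cell import read_state, snapshot, finish_job, outline_of, landmark_of, tips_ahead gives the robot as it stands.
- The arm moves only by the tool servo_tool, never from a script. Its argument "moves" is one flat list of numbers, 5 for each row, row after row: the finger opening in cm, from 0 to 8.7, then the shift along the tool's x, y, z in cm, then the turn about the tool's z in rad. In form: [claw, tx, ty, tz, roll, claw, tx, ty, tz, roll, ...]. A call has 1 to 8 rows; each row is the pose to reach, as a shift and turn from the pose measured when the call began, along the tool's axes at that moment; what a row does not reach only later rows make up. A row lasts 1/10 s, in which the tool goes at most 50 mm and 8.59 degrees, less where a joint would pass 70% of its speed; a pose out of reach is approached as far as the arm can. A call with a gripper value outside its range is refused whole. The fingers move at their own pace and stop on an object; "newtons" is the grip in N (left out, the last holds). Time passes only in rows, so rows that repeat a pose let the fingers close. It gives the time, the measured TCP pose, the force and the opening at its end, in the units of the state.
- read_state(): the state, without advancing time (a new reading comes with each control period).
- snapshot(name): name is "scene" or "top" or "wrist"; returns a dict with "image" (420x560x3 uint8, red, green, blue), "z_map" (420x560 float32, mm along the optical axis (not along the pixel's ray), 0 where there is no reading), "K" (3x3 intrinsics, pixels), "R" (3x3) and "t" (3): a world point X has camera coordinates R X + t. Camera axes: x right, y down, z forward; pixel columns grow to the right and rows downward; lengths in mm; the calibration is good to about 2 mm. A picture is of the moment at which its call begins.
- finish_job(): hands the job in, once; it reports no verdict.
Trained networks look in the newest picture that a camera, given by its name, has taken for a name from the list of things; names that differ only in an ending like _2 or _b are one class to them, and where a whole thing is asked for, a point or a joint stands for the part that bears it (a point fixed in the world has none). Each returns a list of dicts, best first, with "confidence" (0 to 1); they miss things now and then, are a little off and sometimes report something else, mostly with a low value. They report only what shows in the picture. A call takes as long as a camera call. They do not tell look-alikes from the thing itself.
- outline_of(camera, target): "region" (420x560 bool, what is visible of it).
- landmark_of(camera, target): "at" ([x, y, z] in mm, in world coordinates, good to about 4 mm: a listed point, or the origin of a listed thing).
The state is a dict: "t": time; "q": joint angles; "dq": joint speeds; "effort": joint torques, N m; "eef_pos": TCP position; "tcp_rot": TCP orientation; "wrist_force": force on the tool from outside, world axes, zero at the start; "moment": the same for the moment, N m; "width": finger opening in mm.
Only numpy, scipy, OpenCV 4.12 (cv2) and the standard library are available. Lean on these libraries where they do the work, as an engineer would, in place of code of your own. Each camera call takes 0.05 s, during which the arm holds its last target.

### The job

Load the four circuit breakers (the blocks with a raised nose and black switch levers) into the test cradles on the bench: each goes into the cradle that has as many brass studs on each end as the breaker has levers. Stand every breaker upright, levers up, flat on the floor of its cradle inside the rim, either way round, and let go of it. Leave the plain power supply and the black contactor standing where they are.

Things in the scene. Friction and masses are not known exactly. Their poses are not given: they have to be found in the camera images.
- breaker1: one-pole circuit breaker, loose, standing on its flat back with its one black switch lever on top: grey block 84 mm long (own x) by 16 mm wide (own y), 44 mm high, with a white nose 45 mm long and of the full width, centred on it, rising to 63 mm; levers to 73 mm. The two long side faces are flat and plain up to 63 mm over the middle 45 mm: grip across the 16 mm width. About 135 g. Origin: centre of the underside; z up.
- breaker2: two-pole circuit breaker, loose, standing on its flat back with its two black switch levers on top: grey block 84 mm long (own x) by 32 mm wide (own y), 44 mm high, with a white nose 45 mm long and of the full width, centred on it, rising to 63 mm; levers to 73 mm. The two long side faces are flat and plain up to 63 mm over the middle 45 mm: grip across the 32 mm width. About 240 g. Origin: centre of the underside; z up.
- breaker3: three-pole circuit breaker, loose, standing on its flat back with its three black switch levers on top: grey block 84 mm long (own x) by 48 mm wide (own y), 44 mm high, with a white nose 45 mm long and of the full width, centred on it, rising to 63 mm; levers to 73 mm. The two long side faces are flat and plain up to 63 mm over the middle 45 mm: grip across the 48 mm width. About 345 g. Origin: centre of the underside; z up.
- breaker4: four-pole circuit breaker, loose, standing on its flat back with its four black switch levers on top: grey block 84 mm long (own x) by 64 mm wide (own y), 44 mm high, with a white nose 45 mm long and of the full width, centred on it, rising to 63 mm; levers to 73 mm. The two long side faces are flat and plain up to 63 mm over the middle 45 mm: grip across the 64 mm width. About 450 g. Origin: centre of the underside; z up.
- cradle1: one-pole test cradle, fixed to the bench: shallow metal tray with one brass stud (11 mm wide, 16 mm apart, tops at 17 mm) on each of its two grey end walls. Pocket 102 mm long (own x) by 34 mm wide (own y), floor 4 mm above the bench, rim 12 mm above the bench; side walls 4 mm, end walls 12 mm thick. Origin: centre of the underside, below the pocket's centre; z up.
- cradle2: two-pole test cradle, fixed to the bench: shallow metal tray with two brass studs (11 mm wide, 16 mm apart, tops at 17 mm) on each of its two grey end walls. Pocket 102 mm long (own x) by 50 mm wide (own y), floor 4 mm above the bench, rim 12 mm above the bench; side walls 4 mm, end walls 12 mm thick. Origin: centre of the underside, below the pocket's centre; z up.
- cradle3: three-pole test cradle, fixed to the bench: shallow metal tray with three brass studs (11 mm wide, 16 mm apart, tops at 17 mm) on each of its two grey end walls. Pocket 102 mm long (own x) by 66 mm wide (own y), floor 4 mm above the bench, rim 12 mm above the bench; side walls 4 mm, end walls 12 mm thick. Origin: centre of the underside, below the pocket's centre; z up.
- cradle4: four-pole test cradle, fixed to the bench: shallow metal tray with four brass studs (11 mm wide, 16 mm apart, tops at 17 mm) on each of its two grey end walls. Pocket 102 mm long (own x) by 82 mm wide (own y), floor 4 mm above the bench, rim 12 mm above the bench; side walls 4 mm, end walls 12 mm thick. Origin: centre of the underside, below the pocket's centre; z up.
- power_supply: power supply, loose, not to be moved: plain grey block 80 x 48 mm (own x, y), 62 mm high, vent slots on its flat top, no nose and no levers. Origin: centre of the underside.
- contactor: contactor, loose, not to be moved: black stepped block 70 x 45 mm (own x, y), 58 mm high, with a square grey plunger on top and no levers. Origin: centre of the underside.
Not all that is in view belongs to the job. Leave any pink or purple look-alike of the breaker1 alone. What is shaped like the breaker2 but green is not meant.

How it is judged:
By the outcome, as a careful person would: the job done as asked, in the order asked, and still so for the second after the job is handed in, with the robot touching nothing.
It also fails if it takes over 112 s, if anything falls off the work surface, if the arm or the gripper's body presses on something with over 40 N, if the wrist force passes 120 N, or if a joint passes its speed limit or range.

## Working session

There is one attempt and no reset: what is moved stays moved. The work goes in short steps, Python scripts to look and compute and a tool call to move; the robot and the scene stay as the last step left them, time stands still between calls to the robot, and variables do not carry over. Pictures are saved under pics/ and viewed, and the job is handed in when it is done.

Besides the shell and the picture viewer there is one more tool, called by a JSON object that holds its "fn" and its "kwargs". servo_tool: Moves the arm, as the interface text tells. Its arguments: {"type":"object","properties":{"moves":{"type":"array"},"newtons":{"type":"number"}},"required":["moves"]}

```bash
ls; mkdir -p pics; python3 - <<'E'
from cell import *
import cv2,numpy as np
s=read_state();print(s)
for n in("top","scene"):
    d=snapshot(n);cv2.imwrite(f"pics/{n}0.png",d["image"][:,:,::-1]);print(n,d["K"],d["R"],d["t"])
    np.savez(f"{n}0.npz",**{k:d[k] for k in("image","z_map","K","R","t")})
    for o in ["breaker1","breaker2","breaker3","breaker4","cradle1","cradle2","cradle3","cradle4","power_supply","contactor"]:
        print(o,[(np.round(r["at"]).tolist(),round(r["confidence"],2)) for r in landmark_of(n,o)])
print(read_state()["t"])
E
```

```text
pics
{'t': 0.0, 'q': array([-1.28220083,  0.33390495,  0.0398584 ,  1.46625546, -0.01342682,
        1.34329163, -0.05852383]), 'dq': array([-0.00044057,  0.00119998,  0.00036303, -0.00131388, -0.00181336,
       -0.00079556, -0.00076946]), 'effort': array([ 4.00532790e-04, -6.56369305e+01,  1.33505858e+00, -4.03795838e+01,
       -5.99186076e-02,  4.46481106e-02,  9.77133391e-05]), 'eef_pos': array([245.64141327, 601.33268079, 240.67061336]), 'tcp_rot': array([ 1.92700870e-01,  9.81257224e-01, -7.88397733e-04, -1.15514612e-04]), 'wrist_force': array([ 1.33526865,  0.84084777, -0.20248199]), 'moment': array([-0.03267138,  0.02924208,  0.01260438]), 'width': 87.17102091895025}
top [[386.56115021   0.         281.54279302]
 [  0.         386.56115021 212.30839812]
 [  0.           0.           1.        ]] [[-0.00304579 -0.9999743   0.00649032]
 [-0.98726726  0.00197472 -0.15905801]
 [ 0.1590411  -0.00689214 -0.98724791]] [ 10.95618878 481.36864515 923.93228064]
breaker1 [([640.0, -307.0, 2.0], 0.96), ([630.0, -197.0, 2.0], 0.93), ([469.0, 12.0, -1.0], 0.78), ([363.0, 331.0, -5.0], 0.7
[... 2486 characters left out ...]
0.0], 0.57), ([641.0, -309.0, -2.0], 0.56)]
cradle1 [([463.0, -130.0, 1.0], 0.95), ([663.0, 11.0, -0.0], 0.93), ([504.0, 409.0, 1.0], 0.69), ([493.0, -392.0, 1.0], 0.69)]
cradle2 [([463.0, -130.0, 1.0], 0.95), ([663.0, 11.0, -0.0], 0.93), ([504.0, 409.0, 1.0], 0.69), ([493.0, -392.0, 1.0], 0.69)]
cradle3 [([463.0, -130.0, 1.0], 0.95), ([663.0, 11.0, -0.0], 0.93), ([504.0, 409.0, 1.0], 0.69), ([493.0, -392.0, 1.0], 0.69)]
cradle4 [([463.0, -130.0, 1.0], 0.95), ([663.0, 11.0, -0.0], 0.93), ([504.0, 409.0, 1.0], 0.69), ([493.0, -392.0, 1.0], 0.69)]
power_supply [([627.0, 225.0, 3.0], 0.67), ([626.0, -201.0, -0.0], 0.21)]
contactor [([453.0, 186.0, 2.0], 0.82), ([460.0, -132.0, -2.0], 0.32)]
1.1
```

View pics/top0.png

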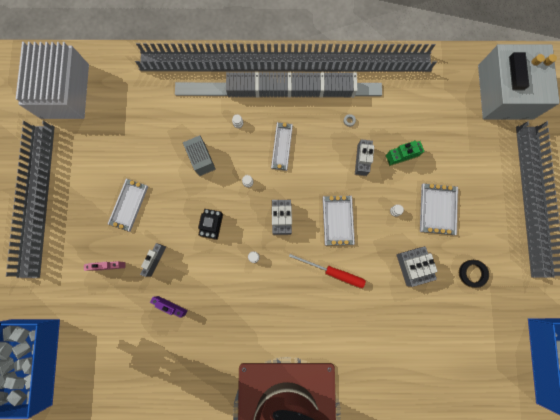

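View pics/scene0.png

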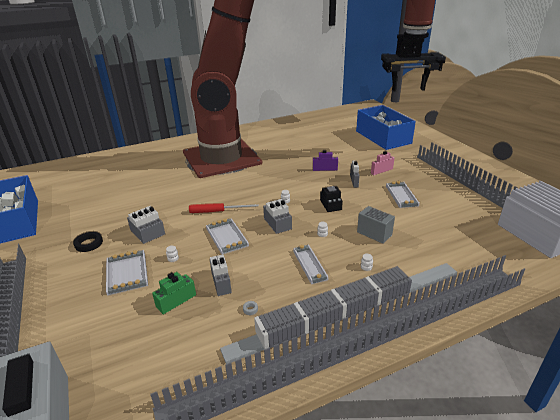

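```bash
cat > h.py <<'E'
import numpy as np,cv2
def cloud(d):
    z=d["z_map"].astype(float);K=d["K"]
    v,u=np.mgrid[0:z.shape[0],0:z.shape[1]]
    P=np.stack([(u-K[0,2])/K[0,0]*z,(v-K[1,2])/K[1,1]*z,z],-1)
    X=(P-d["t"])@d["R"]; X[z==0]=np.nan
    return X
E
python3 - <<'E'
from h import *
d=dict(np.load("top0.npz"));im=d["image"][:,:,::-1]
cs=[(128,205),(282,146),(339,220),(440,208),(152,260),(365,157),(282,216),(418,266)]
t=[cv2.resize(im[v-35:v+35,u-35:u+35],(200,200),interpolation=cv2.INTER_CUBIC) for u,v in cs]
cv2.imwrite("pics/crops.png",np.vstack([np.hstack(t[:4]),np.hstack(t[4:])]))
X=cloud(d)
def rect(c,r,lo,hi):
    m=(np.hypot(X[...,0]-c[0],X[...,1]-c[1])<r)&(X[...,2]>lo)&(X[...,2]<hi)
    p=X[m]; R=cv2.minAreaRect(p[:,:2].astype(np.float32)); return len(p),np.round(R[0],1),np.round(R[1],1),round(R[2],1),round(np.median(p[:,2]),1)
for n,c in dict(b1=(363,331),b2=(630,-197),b3=(469,12),b4=(351,-321)).items():
    print(n,"nose",rect(c,60,58,90),"body",rect(c,60,38,90), "low",rect(c,75,20,90))
for n,c in dict(cA=(504,409),cB=(663,11),cC=(463,-130),cD=(495,-391)).items():
    print(n,rect(c,85,7,30),rect(c,30,-10,7)[-1])
for n,c in dict(ps=(628,221),con=(450,186)).items(): print(n,rect(c,60,30,100))
E
```

```text
b1 nose (137, array([365.4, 327.7]), array([16.8, 44.1]), 64.6, np.float64(63.6)) body (298, array([365.5, 328.3]), array([18.4, 83.2]), 65.4, np.float64(53.1)) low (394, array([375.1, 356.1]), array([78. , 88.4]), 66.2, np.float64(45.5))
b2 nose (234, array([ 626.2, -202.1]), array([32.1, 45.2]), 82.0, np.float64(64.0)) body (443, array([ 626.6, -202. ]), array([32.3, 84.6]), 83.1, np.float64(60.5)) low (544, array([ 623.1, -228.4]), array([85.6, 85. ]), 82.7, np.float64(47.6))
b3 nose (377, array([470.9,  10. ]), array([46.3, 45.1]), 89.9, np.float64(63.7)) body (669, array([470.4,  10.1]), array([83.5, 46.8]), 0.2, np.float64(61.1)) low (677, array([470.4,  10. ]), array([83.5, 46.9]), 0.2, np.float64(60.9))
b4 nose (524, array([ 347.4, -321.3]), array([45.1, 64.6]), 15.7, np.float64(63.9)) body (1001, array([ 347.4, -321.4]), array([84.2, 65.6]), 15.5, np.float64(60.5)) low (1080, array([ 347.4, -321.4]), array([84.2, 65.7]), 15.5, np.float64(52.6))
cA (448, array([509.5, 412.3]), array([ 74.9, 126. ]), 71.4, np.float64(12.2)) 4.3
cB (319, array([664.2,   9. ]), array([ 41.9, 127.3]), 83.0, np.float64(12.1)) 3.8
cC (505, array([ 465.8, -134.7]), array([126.1,  74.3]), 1.3, np.float64(12.4)) 4.4
cD (656, array([ 494.4, -395.6]), array([ 91.9, 126. ]), 84.2, np.float64(12.2)) 4.5
ps (681, array([628.4, 220. ]), array([80.5, 47.8]), 23.7, np.float64(62.1))
con (535, array([455., 189.]), array([45.3, 70. ]), 78.8, np.float64(52.1))
```

View pics/crops.png

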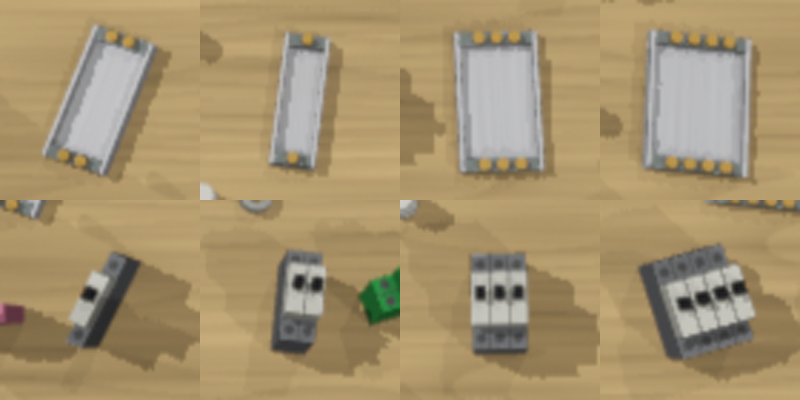

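```bash
python3 - <<'E'
from h import *
for n in("top","scene"):
    d=dict(np.load(n+"0.npz"));X=cloud(d)
    def rect(c,r,lo,hi):
        m=(np.hypot(X[...,0]-c[0],X[...,1]-c[1])<r)&(X[...,2]>lo)&(X[...,2]<hi)
        k,l,st,ce=cv2.connectedComponentsWithStats(m.astype(np.uint8),connectivity=8)
        j=1+np.argmax(st[1:,4]);p=X[l==j]
        R=cv2.minAreaRect(p[:,:2].astype(np.float32)); return len(p),np.round(R[0],1),np.round(R[1],1),round(R[2],1),round(np.median(p[:,2]),1)
    print(n)
    for k,c in dict(b1=(363,331),b2=(630,-197),b3=(469,12),b4=(351,-321)).items():
        print(k,rect(c,60,58,68))
    for k,c in dict(c2=(504,409),c1=(663,11),c3=(463,-130),c4=(495,-391)).items():
        print(k,rect(c,72,8,30),"floor",rect(c,50,1.5,7.5))
    # obstacles tall in the work area
    m=(X[...,2]>95)&(X[...,0]>200)&(np.abs(X[...,1])<560); p=X[m]
    if len(p):
        print("tall",np.round(p.min(0)),np.round(p.max(0)))
        q=p[(p[:,0]>350)&(p[:,0]<720)&(np.hypot(p[:,0],p[:,1])>400)]; print(len(q),np.round(q[:5]))
E
```

```text
top
b1 (112, array([365.4, 327.7]), array([16.8, 44.1]), 64.6, np.float64(63.1))
b2 (195, array([ 626.2, -202.1]), array([32.1, 45.2]), 82.0, np.float64(63.5))
b3 (320, array([470.9,  10. ]), array([46.3, 45.1]), 89.9, np.float64(63.3))
b4 (435, array([ 347.4, -321.3]), array([45.1, 64.6]), 15.7, np.float64(63.5))
c2 (390, array([507.1, 405.1]), array([ 59.8, 126. ]), 71.3, np.float64(12.5)) floor (609, array([505.2, 408. ]), array([48.7, 96.2]), 70.4, np.float64(4.4))
c1 (277, array([664.2,   9. ]), array([ 41.9, 127.3]), 83.0, np.float64(12.6)) floor (406, array([663.5,   9.1]), array([33.9, 96.3]), 82.9, np.float64(4.7))
c3 (412, array([ 466. , -134.9]), array([126. ,  74.1]), 1.6, np.float64(13.1)) floor (806, array([ 463.8, -135.6]), array([96.4, 65.5]), 1.3, np.float64(4.6))
c4 (489, array([ 494.3, -395.6]), array([ 91.8, 125.8]), 84.3, np.float64(13.2)) floor (924, array([ 494.5, -397.5]), array([80.9, 98.9]), 83.6, np.float64(4.7))
tall [ 237. -560.   95.] [901. 560. 225.]
0 []
scene
b1 (36, array([364.9, 328.4]), array([15.2, 44.3]), 64.2, np.float64(64.0))
b2 (173, array([ 
[... 201 characters left out ...]
.float64(63.4))
c2 (241, array([506.9, 405.9]), array([ 59.7, 130.4]), 71.5, np.float64(13.0)) floor (206, array([499.5, 412.6]), array([47.6, 88.8]), 72.9, np.float64(5.7))
c1 (295, array([664.9,  10.6]), array([ 43. , 128.8]), 82.7, np.float64(12.5)) floor (329, array([660.7,  13.8]), array([32.4, 94.1]), 83.5, np.float64(5.1))
c3 (334, array([ 467.6, -133.4]), array([130.4,  74.9]), 1.8, np.float64(12.6)) floor (460, array([ 460.3, -131.4]), array([94. , 64.6]), 1.7, np.float64(4.7))
c4 (477, array([ 495.7, -393.7]), array([ 89.9, 131.3]), 84.5, np.float64(12.5)) floor (761, array([ 490.4, -394.1]), array([81.9, 91.3]), 84.3, np.float64(4.3))
tall [ 200. -560.   95.] [894. 560. 499.]
0 []
```

```bash
cat > go.py <<'E'
import sys,numpy as np
from scipy.spatial.transform import Rotation as R
from cell import read_state
P=dict(b1=(365.4,328,64.5),b2=(626.2,-201.6,82.5),b3=(471,10.5,-89.8),b4=(348.5,-321.2,-74.3),
 c1=(664.2,9.5,83),c2=(507,405.5,71.3),c3=(466.3,-134.5,-88.4),c4=(494.5,-395.2,-95.8))
s=read_state();M=R.from_quat(s["tcp_rot"]).as_matrix()
y=M[:,1];cur=np.degrees(np.arctan2(y[1],y[0]))
print("t",round(s["t"],2),"pos",np.round(s["eef_pos"],1),"jaw",round(cur,1),"zdir",np.round(M[:,2],3),"w",round(s["width"],1),"F",np.round(s["wrist_force"],1),"q7",round(s["q"][6],2))
for a in sys.argv[1:]:
    n,z=a.split(":");x,yy,j=P[n]
    d=M.T@(np.array([x,yy,float(z)])-s["eef_pos"])/10
    r=(cur-j+180)%360-180
    print(a,"cm",np.round(d,2),"roll",round(np.radians(r),3),"rows>=",round(max(np.linalg.norm(d)/5,abs(r)/8.59),1))
E
python3 go.py b1:150 b1:40
```

```text
t 1.1 pos [245.8 601.7 241.6] jaw 67.8 zdir [ 0.  0. -1.] w 87.2 F [-0.4 -0.3  0.3] q7 -0.06
b1:150 cm [-21.42 -20.82   9.16] roll 0.057 rows>= 6.2
b1:40 cm [-21.42 -20.82  20.16] roll 0.057 rows>= 7.2
```

{"fn": "servo_tool", "kwargs": {"moves": [5.5,-21.4,-20.8,9.2,0.057,5.5,-21.4,-20.8,9.2,0.057,5.5,-21.4,-20.8,9.2,0.057,5.5,-21.4,-20.8,9.2,0.057,5.5,-21.4,-20.8,9.2,0.057,5.5,-21.4,-20.8,9.2,0.057,5.5,-21.4,-20.8,9.2,0.057,5.5,-21.4,-20.8,9.2,0.057], "newtons": 30}}

```text
t: 1.9
eef_pos: [366.1, 326.2, 149.3]
tcp_rot: [0.222, 0.975, -0.0, -0.0]
wrist_force: [-0.3, -0.2, 0.9]
width: 55.3
```

```bash
python3 go.py b1:40; python3 - <<'E'
from cell import *
import cv2
d=snapshot("wrist");cv2.imwrite("pics/w1.png",d["image"][:,:,::-1])
E
```

```text
t 1.9 pos [366.1 326.2 149.3] jaw 64.3 zdir [-0.    -0.001 -1.   ] w 55.3 F [-0.3 -0.2  0.9] q7 0.32
b1:40 cm [ 0.14  0.14 10.93] roll -0.004 rows>= 2.2
```

View pics/w1.png

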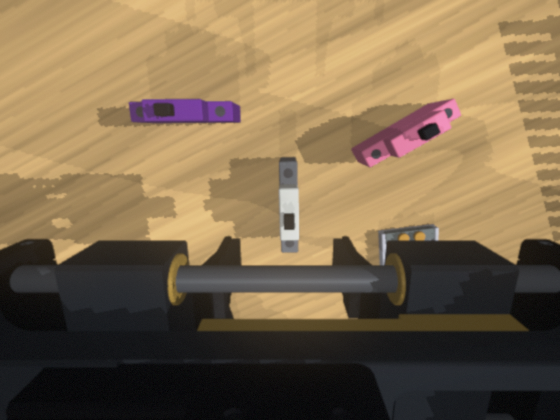

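The wrist view shows breaker1 upright at column 289, centred between the fingers (about 228 and 350). The pink and purple look-alikes are clear of them. I'll descend and grip.

{"fn": "servo_tool", "kwargs": {"moves": [5.5,0.14,0.14,4,0,5.5,0.14,0.14,7,0,5.5,0.14,0.14,9.5,0,5.5,0.14,0.14,10.9,0,5.5,0.14,0.14,10.9,0,0,0.14,0.14,10.9,0,0,0.14,0.14,10.9,0,0,0.14,0.14,10.9,0]}}

```text
t: 2.75
eef_pos: [365.1, 331.4, 42.0]
tcp_rot: [0.221, 0.975, 0.001, 0.0]
wrist_force: [-0.3, 0.2, 0.1]
width: 39.0
```

{"fn": "servo_tool", "kwargs": {"moves": [0,0,0,0,0,0,0,0,0,0,0,0,0,0,0]}}

```text
t: 3.05
eef_pos: [365.1, 331.4, 42.3]
tcp_rot: [0.221, 0.975, 0.001, 0.0]
wrist_force: [0.0, -0.4, 3.0]
width: 15.6
```

```bash
python3 go.py c1:160
```

```text
t 3.05 pos [365.1 331.4  42.3] jaw 64.5 zdir [ 0.001  0.003 -1.   ] w 15.6 F [ 0.  -0.4  3. ] q7 0.35
c1:160 cm [-40.86 -16.12 -11.82] roll -0.324 rows>= 9.1
```

{"fn": "servo_tool", "kwargs": {"moves": [0,0,0,-3,0,0,0,0,-7,0,0,0,0,-11,0,0,0,0,-11,0]}}

```text
t: 3.45
eef_pos: [367.1, 333.2, 157.4]
tcp_rot: [0.221, 0.975, 0.005, 0.002]
wrist_force: [0.8, -0.1, -1.3]
width: 15.4
```

```bash
python3 go.py c1:155
```

```text
t 3.45 pos [367.1 333.2 157.4] jaw 64.4 zdir [ 0.007  0.009 -1.   ] w 15.4 F [ 0.8 -0.1 -1.3] q7 0.32
c1:155 cm [-40.77 -16.38   0.14] roll -0.324 rows>= 8.8
```

{"fn": "servo_tool", "kwargs": {"moves": [0,-4,-1.6,0,-0.03,0,-9,-3.6,0,-0.08,0,-14,-5.6,0,-0.13,0,-19,-7.6,0,-0.18,0,-23,-9.2,0,-0.23,0,-27,-10.8,0,-0.27,0,-31,-12.4,0.1,-0.3,0,-34,-13.6,0.1,-0.32]}}

```text
t: 4.25
eef_pos: [616.3, 60.7, 154.7]
tcp_rot: [0.063, 0.998, 0.004, 0.003]
wrist_force: [-0.1, 0.8, -0.5]
width: 15.6
```

```bash
python3 go.py c1:120
```

```text
t 4.25 pos [616.3  60.7 154.7] jaw 82.7 zdir [ 0.006  0.008 -1.   ] w 15.6 F [-0.1  0.8 -0.5] q7 1.41
c1:120 cm [-5.39 -4.5   3.46] roll -0.005 rows>= 1.6
```

{"fn": "servo_tool", "kwargs": {"moves": [0,-3,-2.5,1,0,0,-5.4,-4.5,3,0,0,-5.4,-4.5,3.5,0,0,-5.4,-4.5,3.5,0,0,-5.4,-4.5,3.5,0]}}

```text
t: 4.75
eef_pos: [663.8, 10.7, 119.3]
tcp_rot: [0.063, 0.998, 0.004, 0.002]
wrist_force: [0.1, 0.3, -1.8]
width: 15.8
```

```bash
python3 go.py c1:50 c1:45
```

```text
t 4.75 pos [663.8  10.7 119.3] jaw 82.8 zdir [ 0.005  0.009 -1.   ] w 15.8 F [ 0.1  0.3 -1.8] q7 1.53
c1:50 cm [-0.02 -0.18  6.93] roll -0.004 rows>= 1.4
c1:45 cm [-0.02 -0.18  7.43] roll -0.004 rows>= 1.5
```

{"fn": "servo_tool", "kwargs": {"moves": [0,0,-0.15,3,0,0,0,-0.15,5.5,0,0,0,-0.15,6.8,0,0,0,-0.15,7.1,0,0,0,-0.15,7.2,0,0,0,-0.15,7.3,0,0,0,-0.15,7.3,0]}}

```text
t: 5.45
eef_pos: [664.7, 9.8, 47.4]
tcp_rot: [0.063, 0.998, 0.005, 0.003]
wrist_force: [0.7, -0.6, -2.2]
width: 16.0
```

```bash
python3 go.py c1:46; python3 - <<'E'
from cell import *
import cv2
d=snapshot("wrist");cv2.imwrite("pics/w2.png",d["image"][:,:,::-1])
d=snapshot("scene");cv2.imwrite("pics/s2.png",cv2.resize(d["image"][150:350,200:450,::-1],(750,600)))
E
```

```text
t 5.45 pos [664.7   9.8  47.4] jaw 82.8 zdir [ 0.007  0.009 -1.   ] w 16.0 F [ 0.7 -0.6 -2.2] q7 1.56
c1:46 cm [ 0.05 -0.04  0.14] roll -0.004 rows>= 0.0
```

View pics/s2.png

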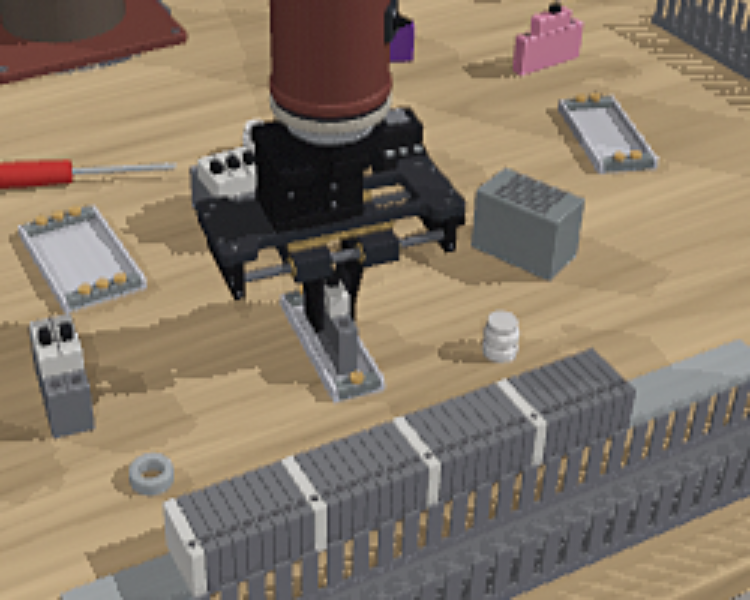

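The scene view shows breaker1 inside cradle1, at about (340,345) in the crop and clear of the walls. I'll lower the last 2 mm and release.

{"fn": "servo_tool", "kwargs": {"moves": [0,0,0,0.1,0,0,0,0,0.2,0,4.0,0,0,0.2,0,4.0,0,0,0.2,0,4.0,0,0,0.2,0,4.0,0,0,-1,0,4.0,0,0,-5,0,4.0,0,0,-10,0]}}

```text
t: 6.35
eef_pos: [662.5, 8.9, 147.0]
tcp_rot: [0.063, 0.998, 0.004, 0.001]
wrist_force: [1.9, -0.4, -0.3]
width: 40.1
```

```bash
python3 go.py b2:160; python3 - <<'E'
from cell import *
import cv2
d=snapshot("top");cv2.imwrite("pics/t3.png",cv2.resize(d["image"][80:280,150:400,::-1],(750,600)))
d=snapshot("scene");cv2.imwrite("pics/s3.png",cv2.resize(d["image"][150:350,200:450,::-1],(750,600)))
E
```

```text
t 6.35 pos [662.5   8.9 147. ] jaw 82.8 zdir [ 0.003  0.008 -1.   ] w 40.1 F [ 1.9 -0.4 -0.3] q7 1.53
b2:160 cm [  0.95 -21.33  -1.48] roll 0.005 rows>= 4.3
```

View pics/s3.png

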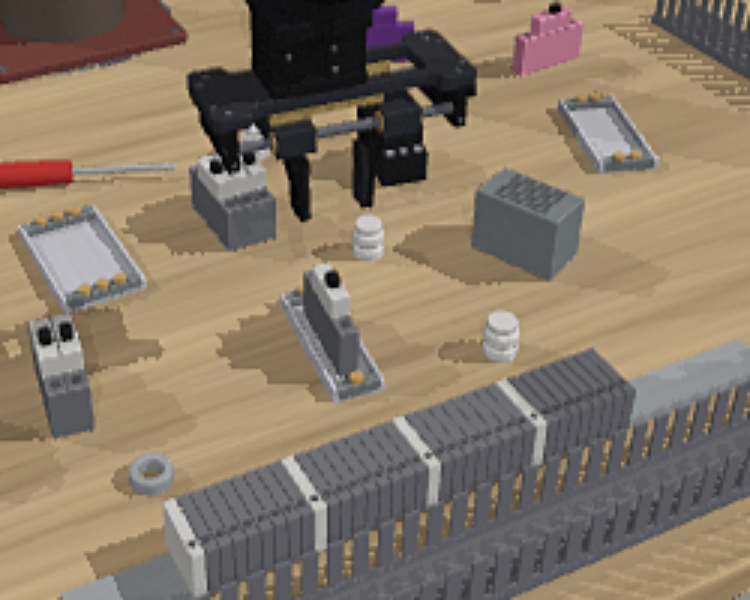

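Breaker1 stands upright in the one-stud cradle. Next is breaker2.

{"fn": "servo_tool", "kwargs": {"moves": [7.0,0.2,-4,0,0,7.0,0.4,-8.5,0,0,7.0,0.6,-13,0,0,7.0,0.8,-17,0,0,7.0,0.95,-20,0,0.005,7.0,0.95,-21.3,0,0.005,7.0,0.95,-21.3,0,0.005,7.0,0.95,-21.3,0,0.005]}}

```text
t: 7.25
eef_pos: [632.1, -200.0, 153.0]
tcp_rot: [0.065, 0.998, 0.006, 0.009]
wrist_force: [0.1, 0.0, 0.7]
width: 69.9
```

```bash
python3 go.py b2:40; python3 - <<'E'
from cell import *
import cv2
d=snapshot("wrist");cv2.imwrite("pics/w4.png",d["image"][:,:,::-1])
E
```

```text
t 7.25 pos [ 632.1 -200.   153. ] jaw 82.5 zdir [ 0.018  0.011 -1.   ] w 69.9 F [0.1 0.  0.7] q7 1.87
b2:40 cm [ 0.76 -0.38 11.28] roll 0.001 rows>= 2.3
```

View pics/w4.png

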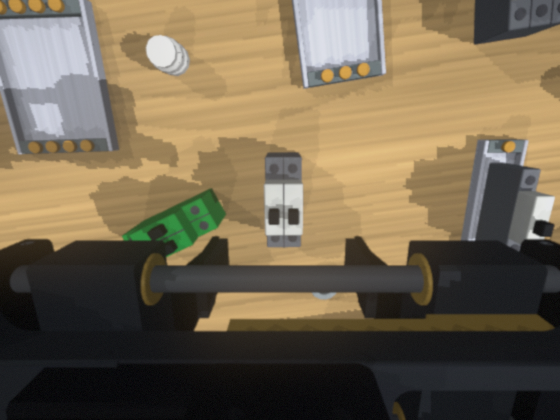

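Breaker2 sits at column 283, centred between the fingers, and the green look-alike is to the left, outside them. I'll descend.

{"fn": "servo_tool", "kwargs": {"moves": [7.0,0.7,-0.3,4,0,7.0,0.7,-0.3,7.5,0,7.0,0.7,-0.3,10,0,7.0,0.7,-0.3,11.3,0,7.0,0.7,-0.3,11.3,0,7.0,0.7,-0.3,11.3,0]}}

```text
t: 7.9
eef_pos: [627.9, -199.6, 40.8]
tcp_rot: [0.064, 0.998, 0.006, 0.009]
wrist_force: [0.6, -0.7, 1.0]
width: 70.1
```

```bash
python3 go.py b2:40
```

```text
t 7.9 pos [ 627.9 -199.6   40.8] jaw 82.7 zdir [ 0.019  0.011 -1.   ] w 70.1 F [ 0.6 -0.7  1. ] q7 1.92
b2:40 cm [ 0.15 -0.22  0.07] roll 0.003 rows>= 0.1
```

{"fn": "servo_tool", "kwargs": {"moves": [0,0.1,-0.2,0,0,0,0.1,-0.2,0,0,0,0.1,-0.2,0,0,0,0.1,-0.2,0,0,0,0.1,-0.2,0,0,0,0.1,-0.2,0,0], "newtons": 35}}

```text
t: 8.5
eef_pos: [626.7, -201.4, 40.8]
tcp_rot: [0.064, 0.998, 0.006, 0.009]
wrist_force: [-0.6, 0.8, 3.0]
width: 31.9
```

{"fn": "servo_tool", "kwargs": {"moves": [0,0,0,-2,0,0,0,0,-5,0,0,0,0,-9,0,0,0,0,-12,0,0,0,0,-12,0,0,0,0,-12,0]}}

```text
t: 9.1
eef_pos: [624.3, -202.6, 160.8]
tcp_rot: [0.064, 0.998, 0.006, 0.01]
wrist_force: [-0.1, 0.2, -3.0]
width: 31.5
```

```bash
python3 go.py c2:160
```

```text
t 9.1 pos [ 624.3 -202.6  160.8] jaw 82.7 zdir [ 0.02   0.011 -1.   ] w 31.5 F [-0.1  0.2 -3. ] q7 1.87
c2:160 cm [19.4  58.82  0.52] roll 0.199 rows>= 12.4
```

{"fn": "servo_tool", "kwargs": {"moves": [0,0.6,2,0,0,0,2,6,0,0.02,0,3.5,10.5,0,0.04,0,5,15,0.1,0.06,0,6.5,19.5,0.2,0.08,0,8,24,0.2,0.1,0,9.5,28.5,0.3,0.12,0,10.8,32.5,0.3,0.12]}}

```text
t: 9.9
eef_pos: [556.7, 135.9, 158.2]
tcp_rot: [0.123, 0.992, 0.006, 0.008]
wrist_force: [0.9, 0.5, -2.3]
width: 31.7
```

```bash
python3 go.py c2:160
```

```text
t 9.9 pos [556.7 135.9 158.2] jaw 75.8 zdir [ 0.017  0.01  -1.   ] w 31.7 F [ 0.9  0.5 -2.3] q7 1.1
c2:160 cm [1.141e+01 2.492e+01 2.000e-02] roll 0.079 rows>= 5.5
```

{"fn": "servo_tool", "kwargs": {"moves": [0,2,4.4,0,0.01,0,4,8.8,0,0.03,0,6,13,0,0.05,0,8,17.4,0,0.07,0,9.8,21.4,0,0.08,0,11,24,0,0.08,0,11.4,24.9,0,0.08,0,11.4,24.9,0,0.08]}}

```text
t: 10.7
eef_pos: [505.4, 406.3, 158.0]
tcp_rot: [0.161, 0.987, 0.005, 0.006]
wrist_force: [0.5, -0.3, -2.4]
width: 31.6
```

{"fn": "servo_tool", "kwargs": {"moves": [0,0,0,0,0,0,0,0,0,0]}}

```text
t: 10.9
eef_pos: [505.9, 404.3, 157.2]
tcp_rot: [0.163, 0.987, 0.005, 0.006]
wrist_force: [0.8, 0.4, -1.8]
width: 31.5
```

```bash
python3 go.py c2:60 c2:46
```

```text
t 10.9 pos [505.9 404.3 157.2] jaw 71.3 zdir [ 0.014  0.007 -1.   ] w 31.5 F [ 0.8  0.4 -1.8] q7 0.58
c2:60 cm [0.04 0.05 9.72] roll -0.0 rows>= 1.9
c2:46 cm [ 0.05  0.03 11.12] roll -0.0 rows>= 2.2
```

{"fn": "servo_tool", "kwargs": {"moves": [0,0,0,4,0,0,0,0,7.5,0,0,0,0,9.5,0,0,0,0,10.6,0,0,0,0,11.0,0,0,0,0,11.1,0,0,0,0,11.1,0]}}

```text
t: 11.6
eef_pos: [508.2, 405.3, 47.5]
tcp_rot: [0.163, 0.987, 0.005, 0.007]
wrist_force: [0.3, -0.5, -1.3]
width: 32.0
```

```bash
python3 go.py c2:45; python3 - <<'E'
from cell import *
import cv2
d=snapshot("scene");cv2.imwrite("pics/s5.png",cv2.resize(d["image"][100:250,320:520,::-1],(800,600)))
E
```

```text
t 11.6 pos [508.2 405.3  47.5] jaw 71.3 zdir [ 0.015  0.008 -1.   ] w 32.0 F [ 0.3 -0.5 -1.3] q7 0.61
c2:45 cm [ 0.12 -0.02  0.25] roll -0.0 rows>= 0.1
```

View pics/s5.png

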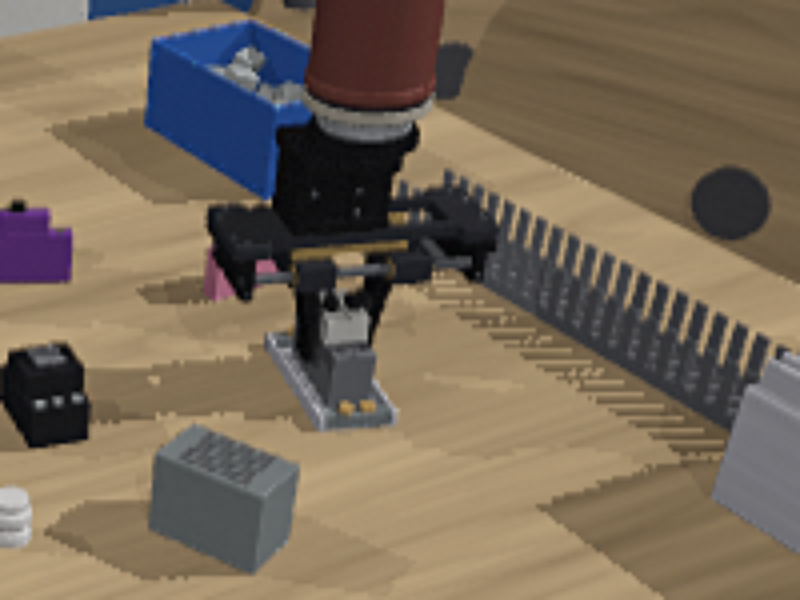

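Breaker2 is inside cradle2, at about (350,370) in the crop. I'll lower it 2.5 mm and release, opening to 5.4 cm.

{"fn": "servo_tool", "kwargs": {"moves": [0,0.05,0,0.1,0,0,0.05,0,0.25,0,0,0.05,0,0.3,0,5.4,0.05,0,0.3,0,5.4,0.05,0,0.3,0,5.4,0,0,0.2,0,5.4,0,0,-3,0,5.4,0,0,-7,0]}}

```text
t: 12.45
eef_pos: [506.0, 403.9, 116.6]
tcp_rot: [0.163, 0.987, 0.004, 0.006]
wrist_force: [0.6, 0.7, -0.3]
width: 53.1
```

{"fn": "servo_tool", "kwargs": {"moves": [5.4,0,0,-4,0,5.4,0,0,-4.5,0,5.4,0,0,-4.5,0]}}

```text
t: 12.75
eef_pos: [506.2, 404.1, 163.3]
tcp_rot: [0.163, 0.987, 0.005, 0.006]
wrist_force: [-0.1, -0.1, -1.0]
width: 54.4
```

```bash
python3 go.py b3:165; python3 - <<'E'
from cell import *
import cv2
d=snapshot("scene");cv2.imwrite("pics/s6.png",cv2.resize(d["image"][100:250,320:520,::-1],(800,600)))
E
```

```text
t 12.75 pos [506.2 404.1 163.3] jaw 71.3 zdir [ 0.014  0.008 -1.   ] w 54.4 F [-0.1 -0.1 -1. ] q7 0.58
b3:165 cm [ -9.31 -38.41  -0.52] roll 2.811 rows>= 18.8
```

View pics/s6.png

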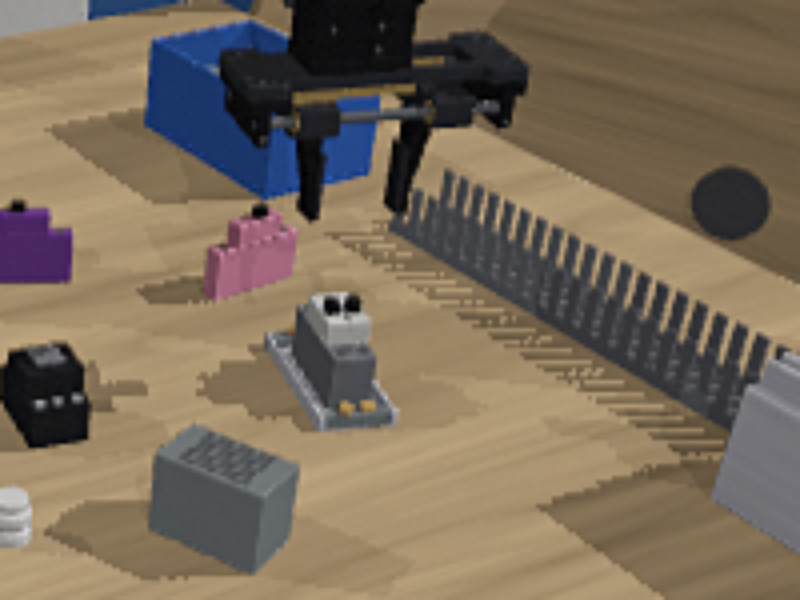

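{"fn": "servo_tool", "kwargs": {"moves": [7.5,-1,-4,0,0.12,7.5,-2,-8.4,0,0.26,7.5,-3.1,-12.8,0,0.4,7.5,-4.2,-17.2,0,0.54,7.5,-5.3,-21.6,-0.1,0.68,7.5,-6.4,-26,-0.2,0.82,7.5,-7.5,-30.4,-0.3,0.96,7.5,-8.4,-34.4,-0.4,1.1]}}

```text
t: 13.6
eef_pos: [473.2, 48.5, 161.6]
tcp_rot: [0.657, 0.754, 0.005, 0.002]
wrist_force: [0.3, -0.6, -0.1]
width: 74.7
```

```bash
python3 go.py b3:165
```

```text
t 13.6 pos [473.2  48.5 161.6] jaw 7.9 zdir [ 0.01   0.005 -1.   ] w 74.7 F [ 0.3 -0.6 -0.1] q7 -0.04
b3:165 cm [-3.73 -0.73 -0.36] roll 1.705 rows>= 11.4
```

{"fn": "servo_tool", "kwargs": {"moves": [7.5,-1.5,-0.3,-0.1,0.14,7.5,-3,-0.6,-0.2,0.28,7.5,-3.7,-0.7,-0.3,0.42,7.5,-3.7,-0.7,-0.3,0.56,7.5,-3.7,-0.7,-0.3,0.7,7.5,-3.7,-0.7,-0.3,0.84,7.5,-3.7,-0.7,-0.3,0.98,7.5,-3.7,-0.7,-0.3,1.1]}}

```text
t: 14.4
eef_pos: [470.3, 10.8, 162.9]
tcp_rot: [0.955, 0.297, 0.004, -0.001]
wrist_force: [0.8, -0.0, 0.3]
width: 75.1
```

```bash
python3 go.py b3:165
```

```text
t 14.4 pos [470.3  10.8 162.9] jaw -55.5 zdir [ 0.008  0.004 -1.   ] w 75.1 F [ 0.8 -0.   0.3] q7 -1.07
b3:165 cm [ 0.05  0.06 -0.21] roll 0.599 rows>= 4.0
```

{"fn": "servo_tool", "kwargs": {"moves": [7.5,0,0,0,0.14,7.5,0,0,0,0.28,7.5,0,0,0,0.42,7.5,0,0,0,0.54,7.5,0,0,0,0.6,7.5,0,0,0,0.6,7.5,0,0,0,0.6]}}

```text
t: 15.1
eef_pos: [469.6, 10.7, 161.9]
tcp_rot: [1.0, 0.003, 0.003, -0.001]
wrist_force: [-0.6, 0.2, 0.2]
width: 74.8
```

```bash
python3 go.py b3:40; python3 - <<'E'
from cell import *
import cv2
d=snapshot("wrist");cv2.imwrite("pics/w7.png",d["image"][:,:,::-1])
E
```

```text
t 15.1 pos [469.6  10.7 161.9] jaw -89.7 zdir [ 0.006  0.003 -1.   ] w 74.8 F [-0.6  0.2  0.2] q7 -1.67
b3:40 cm [ 0.06  0.05 12.19] roll 0.002 rows>= 2.4
```

View pics/w7.png

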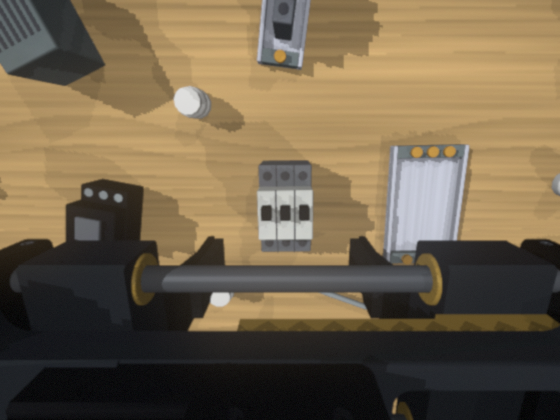

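Breaker3 is centred between the fingers at column 286. I'll descend and grip.

{"fn": "servo_tool", "kwargs": {"moves": [7.5,0,0,4,0,7.5,0,0,8,0,7.5,0,0,10.8,0,7.5,0,0,12.2,0,7.5,0,0,12.2,0,0,0,0,12.2,0,0,0,0,12.2,0,0,0,0,12.2,0], "newtons": 40}}

```text
t: 15.95
eef_pos: [471.3, 11.3, 41.1]
tcp_rot: [1.0, 0.003, 0.004, -0.002]
wrist_force: [-0.5, 0.5, -0.4]
width: 58.5
```

{"fn": "servo_tool", "kwargs": {"moves": [0,0,0,0,0,0,0,0,0,0,0,0,0,0,0]}}

```text
t: 16.25
eef_pos: [471.9, 11.6, 41.9]
tcp_rot: [1.0, 0.003, 0.005, -0.002]
wrist_force: [-1.9, -0.1, 7.0]
width: 47.9
```

{"fn": "servo_tool", "kwargs": {"moves": [0,0,0,-2,0,0,0,0,-5,0,0,0,0,-8,0,0,0,0,-10,0,0,0,0,-10,0,0,0,0,-10,0]}}

```text
t: 16.85
eef_pos: [470.6, 11.3, 141.3]
tcp_rot: [1.0, 0.003, 0.005, -0.003]
wrist_force: [0.2, -0.1, -4.3]
width: 48.0
```

```bash
python3 go.py c3:140
```

```text
t 16.85 pos [470.6  11.3 141.3] jaw -89.7 zdir [ 0.009  0.005 -1.   ] w 48.0 F [ 0.2 -0.1 -4.3] q7 -1.65
c3:140 cm [-0.52 14.58  0.05] roll -0.022 rows>= 2.9
```

{"fn": "servo_tool", "kwargs": {"moves": [0,0,2.5,0,0,0,-0.2,6,0,-0.01,0,-0.4,9.5,0,-0.02,0,-0.5,12.5,0,-0.02,0,-0.5,14.5,0,-0.02,0,-0.5,14.6,0,-0.02,0,-0.5,14.6,0,-0.02,0,-0.5,14.6,0,-0.02]}}

```text
t: 17.65
eef_pos: [466.0, -133.7, 139.6]
tcp_rot: [1.0, 0.014, 0.004, -0.002]
wrist_force: [-0.3, 0.5, -4.0]
width: 47.4
```

```bash
python3 go.py c3:48
```

```text
t 17.65 pos [ 466.  -133.7  139.6] jaw -88.5 zdir [ 0.007  0.005 -1.   ] w 47.4 F [-0.3  0.5 -4. ] q7 -1.28
c3:48 cm [-0.04  0.13  9.16] roll -0.001 rows>= 1.8
```

{"fn": "servo_tool", "kwargs": {"moves": [0,0,0.1,3,0,0,0,0.1,6,0,0,0,0.1,8,0,0,0,0.1,8.9,0,0,0,0.1,9.1,0,0,0,0.1,9.2,0,0,0,0.1,9.2,0]}}

```text
t: 18.35
eef_pos: [467.5, -134.1, 48.5]
tcp_rot: [1.0, 0.014, 0.005, -0.003]
wrist_force: [-0.1, -0.1, -3.9]
width: 48.2
```

```bash
python3 go.py c3:46; python3 - <<'E'
from cell import *
import cv2
d=snapshot("scene");cv2.imwrite("pics/s8.png",cv2.resize(d["image"][150:300,130:330,::-1],(800,600)))
E
```

```text
t 18.35 pos [ 467.5 -134.1   48.5] jaw -88.4 zdir [ 0.009  0.005 -1.   ] w 48.2 F [-0.1 -0.1 -3.9] q7 -1.13
c3:46 cm [-0.12  0.04  0.25] roll -0.001 rows>= 0.1
```

View pics/s8.png

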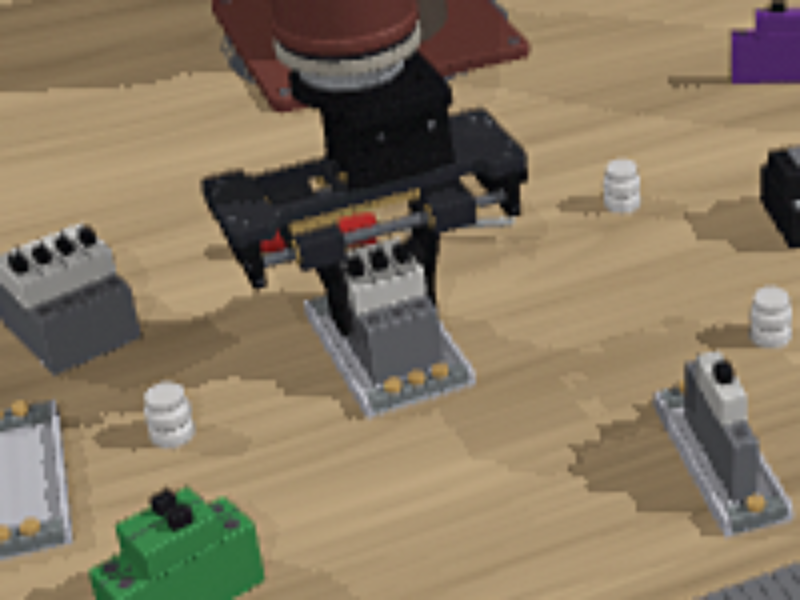

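Breaker3 is within the three-stud cradle, at about (395,340) in the crop. I'll lower it and release.

{"fn": "servo_tool", "kwargs": {"moves": [0,-0.1,0,0.1,0,0,-0.1,0,0.25,0,0,-0.1,0,0.3,0,6.8,-0.1,0,0.3,0,6.8,-0.1,0,0.3,0,6.8,-0.1,0,0.2,0,6.8,0,0,-3,0,6.8,0,0,-7,0]}}

```text
t: 19.2
eef_pos: [465.7, -134.6, 118.3]
tcp_rot: [1.0, 0.013, 0.003, -0.002]
wrist_force: [1.0, 0.7, -0.0]
width: 67.2
```

{"fn": "servo_tool", "kwargs": {"moves": [8.6,0,0,-3.5,0,8.6,0,0,-4.5,0,8.6,0,0,-4.5,0]}}

```text
t: 19.5
eef_pos: [466.5, -134.8, 164.7]
tcp_rot: [1.0, 0.014, 0.005, -0.002]
wrist_force: [0.2, 0.2, 0.8]
width: 82.5
```

```bash
python3 go.py b4:165; python3 - <<'E'
from cell import *
import cv2
d=snapshot("scene");cv2.imwrite("pics/s9.png",cv2.resize(d["image"][150:300,130:330,::-1],(800,600)))
E
```

```text
t 19.5 pos [ 466.5 -134.8  164.7] jaw -88.4 zdir [ 0.009  0.005 -1.   ] w 82.5 F [0.2 0.2 0.8] q7 -1.3
b4:165 cm [-12.3   18.31  -0.23] roll -0.247 rows>= 4.4
```

View pics/s9.png

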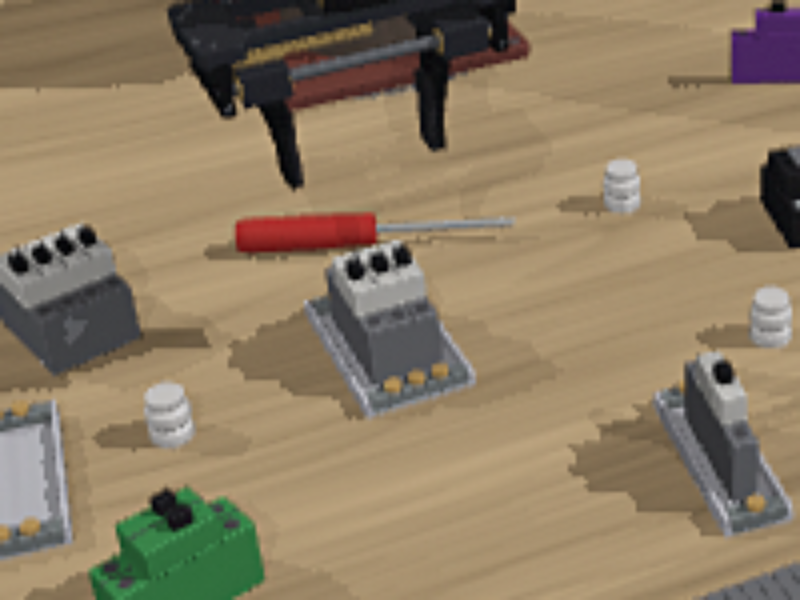

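{"fn": "servo_tool", "kwargs": {"moves": [8.6,-2,3,0,-0.04,8.6,-4.4,6.6,0,-0.1,8.6,-6.8,10.2,0,-0.15,8.6,-9.2,13.8,0,-0.2,8.6,-11.2,16.8,0,-0.247,8.6,-12.3,18.3,0,-0.247,8.6,-12.3,18.3,0,-0.247,8.6,-12.3,18.3,0,-0.247]}}

```text
t: 20.35
eef_pos: [347.2, -320.2, 160.5]
tcp_rot: [0.991, 0.136, 0.003, -0.002]
wrist_force: [0.6, 0.5, 0.1]
width: 85.7
```

```bash
python3 go.py b4:42; python3 - <<'E'
from cell import *
import cv2
d=snapshot("wrist");cv2.imwrite("pics/w10.png",d["image"][:,:,::-1])
E
```

```text
t 20.35 pos [ 347.2 -320.2  160.5] jaw -74.3 zdir [ 0.005  0.005 -1.   ] w 85.7 F [0.6 0.5 0.1] q7 -0.61
b4:42 cm [ 0.02  0.17 11.85] roll -0.001 rows>= 2.4
```

View pics/w10.png

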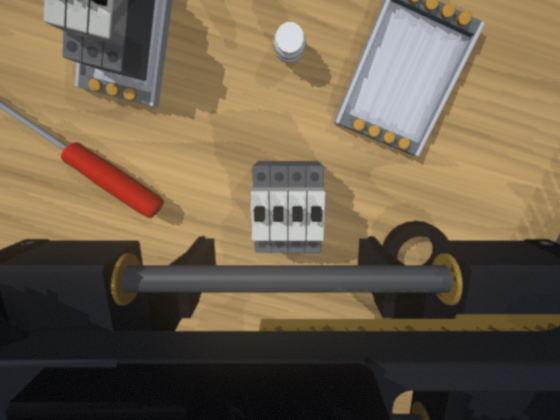

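Breaker4 is centred at column 288, and the black ring at (415,250) is clear of the finger. I'll descend and check the lateral position before closing.

{"fn": "servo_tool", "kwargs": {"moves": [8.7,0,0.17,3.5,0,8.7,0,0.17,5.5,0,8.7,0,0.17,7,0,8.7,0,0.17,7,0,8.7,0,0.17,7,0]}}

```text
t: 20.9
eef_pos: [348.9, -320.5, 90.7]
tcp_rot: [0.99, 0.138, 0.002, -0.002]
wrist_force: [0.6, -0.2, 1.2]
width: 86.9
```

```bash
python3 go.py b4:42
```

```text
t 20.9 pos [ 348.9 -320.5   90.7] jaw -74.2 zdir [ 0.004  0.005 -1.   ] w 86.9 F [ 0.6 -0.2  1.2] q7 -0.44
b4:42 cm [-0.08  0.08  4.86] roll 0.002 rows>= 1.0
```

{"fn": "servo_tool", "kwargs": {"moves": [8.7,-0.05,0.08,2.5,0,8.7,-0.05,0.08,4.2,0,8.7,-0.05,0.08,4.9,0,8.7,-0.05,0.08,4.9,0,0,-0.05,0.08,4.9,0,0,-0.05,0.08,4.9,0,0,-0.05,0.08,4.9,0,0,-0.05,0.08,4.9,0], "newtons": 45}}

```text
t: 21.7
eef_pos: [349.1, -321.0, 42.1]
tcp_rot: [0.99, 0.138, 0.003, -0.002]
wrist_force: [-1.3, -0.2, 3.9]
width: 64.0
```

{"fn": "servo_tool", "kwargs": {"moves": [0,0,0,0,0,0,0,0,0,0]}}

```text
t: 21.9
eef_pos: [349.1, -320.8, 42.1]
tcp_rot: [0.99, 0.138, 0.003, -0.003]
wrist_force: [-0.4, 2.1, 1.1]
width: 63.7
```

{"fn": "servo_tool", "kwargs": {"moves": [0,0,0,-2,0,0,0,0,-5,0,0,0,0,-8,0,0,0,0,-10,0,0,0,0,-10,0,0,0,0,-10,0]}}

```text
t: 22.5
eef_pos: [348.7, -320.7, 141.4]
tcp_rot: [0.99, 0.138, 0.003, -0.003]
wrist_force: [0.4, 0.1, -4.0]
width: 63.6
```

```bash
python3 go.py c4:145
```

```text
t 22.5 pos [ 348.7 -320.7  141.4] jaw -74.1 zdir [ 0.005  0.007 -1.   ] w 63.6 F [ 0.4  0.1 -4. ] q7 -0.55
c4:145 cm [11.99 11.15 -0.34] roll 0.378 rows>= 3.3
```

{"fn": "servo_tool", "kwargs": {"moves": [0,2,1.8,0,0.06,0,4.6,4.3,-0.1,0.14,0,7.2,6.7,-0.2,0.22,0,9.6,8.9,-0.2,0.3,0,11.5,10.7,-0.2,0.36,0,12,11.15,-0.2,0.378,0,12,11.15,-0.2,0.378,0,12,11.15,-0.2,0.378]}}

```text
t: 23.3
eef_pos: [492.9, -395.0, 142.2]
tcp_rot: [0.999, -0.05, 0.001, -0.004]
wrist_force: [-0.8, 0.4, -5.0]
width: 64.0
```

```bash
python3 go.py c4:48
```

```text
t 23.3 pos [ 492.9 -395.   142.2] jaw -95.8 zdir [ 0.003  0.008 -1.   ] w 64.0 F [-0.8  0.4 -5. ] q7 -0.66
c4:48 cm [0.14 0.09 9.42] roll 0.0 rows>= 1.9
```

{"fn": "servo_tool", "kwargs": {"moves": [0,0.1,0,3,0,0,0.1,0,6,0,0,0.1,0,8,0,0,0.1,0,9,0,0,0.1,0,9.3,0,0,0.1,0,9.4,0,0,0.1,0,9.4,0]}}

```text
t: 24.0
eef_pos: [494.5, -394.8, 49.2]
tcp_rot: [0.999, -0.05, 0.002, -0.004]
wrist_force: [-0.3, -0.7, -4.5]
width: 63.6
```

```bash
python3 go.py c4:46; python3 - <<'E'
from cell import *
import cv2
d=snapshot("scene");cv2.imwrite("pics/s11.png",cv2.resize(d["image"][180:330,50:250,::-1],(800,600)))
E
```

```text
t 24.0 pos [ 494.5 -394.8   49.2] jaw -95.8 zdir [ 0.004  0.007 -1.   ] w 63.6 F [-0.3 -0.7 -4.5] q7 -0.6
c4:46 cm [0.   0.05 0.32] roll 0.0 rows>= 0.1
```

View pics/s11.png

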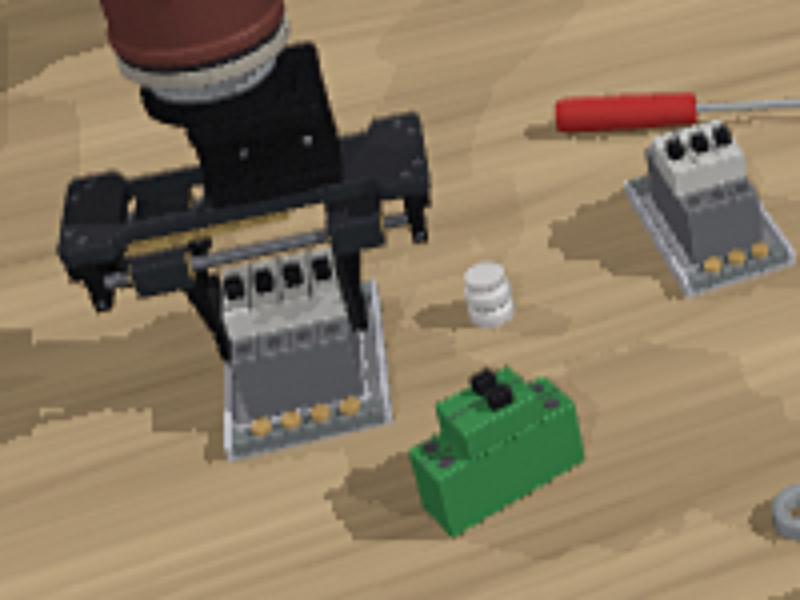

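```bash
python3 - <<'E'
from cell import *
from h import *
a=np.radians(-5.8);u=np.array([np.cos(a),np.sin(a)]);w=np.array([-np.sin(a),np.cos(a)])
for n in("scene","top"):
    d=snapshot(n);X=cloud(d);q=X[...,:2]-np.array([494.5,-395.2]);l=q@u;s=q@w
    m=(np.abs(l)<70)&(np.abs(s)<55)&(X[...,2]>9)&(X[...,2]<60)
    f=m&(l>25)&(l<55)&(X[...,2]>22)&(X[...,2]<46)
    print(n,f.sum(), np.percentile(s[f],[1,50,99]).round(1) if f.any() else '', l[f].max() if f.any() else '')
    t=m&(l>35)&(X[...,2]>9)&(X[...,2]<16); print("tray",t.sum(),np.percentile(s[t],[1,99]).round(1) if t.any() else '',l[t].max() if t.any() else '')
E
```

```text
scene 250 [-30.3   1.3  33. ] 43.97357882916223
tray 242 [-42.4  46.3] 66.83388160800267
top 0  
tray 0
```

Depth shows breaker4 centred in cradle4 to within about 1 mm sideways, with a 2 mm offset along its length. I'll lower it and release.

{"fn": "servo_tool", "kwargs": {"moves": [0,0,0.05,0.15,0,0,0,0.05,0.3,0,0,0,0.05,0.35,0,8.2,0,0.05,0.35,0,8.2,0,0.05,0.35,0,8.2,0,0,0.2,0,8.2,0,0,-3,0,8.2,0,0,-7,0]}}

```text
t: 24.95
eef_pos: [493.5, -394.4, 118.6]
tcp_rot: [0.999, -0.05, 0.0, -0.004]
wrist_force: [2.1, -0.4, 0.6]
width: 81.4
```

{"fn": "servo_tool", "kwargs": {"moves": [8.2,-4,2,-4,0,8.2,-8,4,-8,0,8.2,-12,6,-10,0,8.2,-16,8,-10,0,8.2,-16,8,-10,0,8.2,-16,8,-10,0,8.2,-16,8,-10,0]}}

```text
t: 25.65
eef_pos: [327.5, -458.0, 217.6]
tcp_rot: [0.999, -0.05, 0.0, -0.005]
wrist_force: [0.7, 0.6, -0.2]
width: 81.6
```

```bash
python3 - <<'E'
from cell import *
from h import *
s=read_state();print(s["t"],s["eef_pos"].round(),s["wrist_force"].round(1),abs(s["dq"]).max().round(3))
C=dict(c1=(664.2,9.5,-7),c2=(507,405.5,-18.7),c3=(466.3,-134.5,1.6),c4=(494.5,-395.2,-5.8))
for n in("top","scene"):
    d=snapshot(n);cv2.imwrite(f"pics/{n}_end.png",d["image"][:,:,::-1])
    X=cloud(d)
    for k,(x,y,a) in C.items():
        m=(np.hypot(X[...,0]-x,X[...,1]-y)<60)&(X[...,2]>60)&(X[...,2]<72);p=X[m]
        if len(p)<10: print(n,k,"hidden",len(p));continue
        R=cv2.minAreaRect(p[:,:2].astype(np.float32))
        q=np.array(R[0])-[x,y];u=np.array([np.cos(np.radians(a)),np.sin(np.radians(a))]);w=np.array([-u[1],u[0]])
        top=p[p[:,2]<70];co=np.linalg.lstsq(np.c_[top[:,:2],np.ones(len(top))],top[:,2],rcond=None)[0]
        b=(np.hypot(X[...,0]-x,X[...,1]-y)<60)&(X[...,2]>38)&(X[...,2]<55)
        B=cv2.minAreaRect(X[b][:,:2].astype(np.float32))
        print(n,k,"off along/across",(q@u).round(1),(q@w).round(1),"size",np.round(R[1],1),"ang",round(R[2],1),"ztop",np.median(p[:,2]).round(1),"slope",co[:2].round(3),"shoulder z",np.median(X[b][:,2]).round(1))
    for k,c,h in(("ps",(628.4,220),30),("con",(455,189),30)):
        m=(np.hypot(X[...,0]-c[0],X[...,1]-c[1])<60)&(X[...,2]>h);R=cv2.minAreaRect(X[m][:,:2].astype(np.float32));print(k,np.round(R[0],1),R[2])
E
```

```text
25.65 [ 327. -458.  218.] [ 0.7  0.6 -0.2] 0.021
top c1 off along/across -0.1 -1.1 size [16.  45.2] ang 82.6 ztop 67.2 slope [0.023 0.03 ] shoulder z 48.0
top c2 off along/across 2.3 -0.3 size [33.6 44.4] ang 71.3 ztop 67.1 slope [0.003 0.036] shoulder z 47.8
top c3 off along/across -1.1 -0.9 size [44.7 48.3] ang 1.7 ztop 67.4 slope [ 0.017 -0.006] shoulder z 48.4
top c4 off along/across -1.3 -0.9 size [65.1 46. ] ang 84.0 ztop 67.5 slope [ 0.008 -0.012] shoulder z 48.6
ps [628.5 220.2] 23.764490127563477
con [455.  189.1] 79.84075927734375
scene c1 off along/across -0.1 0.3 size [16.4 49.5] ang 82.1 ztop 67.2 slope [-0.032  0.115] shoulder z 47.9
scene c2 off along/across 1.9 -0.0 size [32.1 53.4] ang 73.6 ztop 68.1 slope [-0.024  0.071] shoulder z 48.0
scene c3 off along/across 1.6 0.1 size [51.1 47.2] ang 5.0 ztop 67.3 slope [-0.056  0.024] shoulder z 48.4
scene c4 off along/across -1.1 1.0 size [63.3 50.8] ang 83.7 ztop 67.0 slope [-0.047  0.007] shoulder z 48.1
ps [629.2 221.5] 23.792627334594727
con [456.6 189.4] 79.5357437133789
```

View pics/scene_end.png

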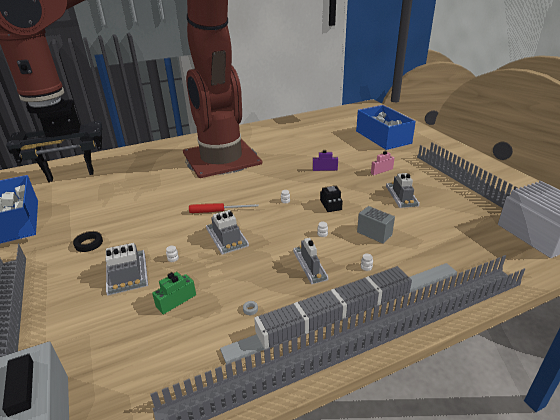

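View pics/top_end.png

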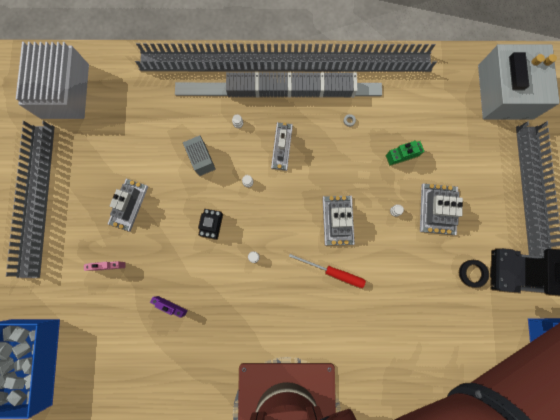

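All four breakers sit flat: noses at 67 mm (4 + 63), shoulders at 48 mm (4 + 44), and offsets under 2.5 mm. Everything else is where it was, so I'm handing in.

```bash
python3 -c "
from cell import *
print(finish_job())"
```

```text
the job is handed in; nothing more can be done
None
```

All four breakers are standing upright, levers up, each in the cradle whose stud count matches its levers. The job is handed in, at about 26 s of the 112 s allowed.

- **Seating:** in the last pictures, from both the top and scene cameras, the noses measured about 67 mm high and the shoulders about 48 mm. That is what a breaker flat on the 4 mm cradle floor should give.
- **Position:** each breaker was within 2.5 mm of its pocket's centre, against about 9 mm of clearance on each side. The gripper was open and clear of everything.
- **Left alone:** the power supply and contactor measured where they started, within camera error. The pink, purple and green look-alikes were not touched, and stood where they were in the final pictures.
- **Disagreements:** the two cameras differed by up to about 3 mm in position. The slopes I fitted to the nose tops were noisy, up to 0.1 in the oblique scene view. The heights and pictures show no tilt.
- **Forces:** every wrist force I read was 7 N or less. Readings came only at the end of each move, so I did not see peaks in between.

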